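Open the glue-up clamp

TASK

The pine panel has set and the clamp's screw is already backed off, so open the clamp: press down the red release lever on the sliding blue jaw with the fingertips and, keeping it down, push the jaw along its bar away from the panel, all the way back against its end stop. Then take the hand away so that the lever springs up again. Nothing is to be picked up: leave the panel lying on its bearers and the glue bottle, dye jar and offcut where they are.

Things in the scene. Friction and masses are not known exactly. Their poses are not given: they have to be found in the camera images.
- clamp: sash clamp screwed to a plywood board, immovable. Board 220 x 630 x 18 mm, flat on the table. Origin on the table under the bar's centre line; z up; +y along the steel bar from screw head to tail, the way the jaw opens. Bar 14 mm wide, top edge (saw teeth) 56 mm above the table, y -250 to 275 mm. Blue screw head at the -y end, 100 mm high. Two bearers, top 58 mm, carry the panel at y -180 to 10 mm
- end_stop (a point): centre between the two small dark stop lugs on the bar's sides, 44 mm above the table, at y = 223 mm in the clamp frame; the lugs are 12 mm long, tops 54 mm above the table. The jaw's cheeks meet them when it is fully back
- jaw (a joint): slide of the blue jaw along the bar, m: 0 = nearest the screw head, 0.15 = fully back on the stop lugs; starts between 0.006 and 0.04. Equals the clamp-frame y of its pressing face. Ratchet: with the lever up it moves only towards the screw head, clicking over 8 mm teeth, and locks the other way after up to 8 mm of slack; with the lever down it slides both ways against about 1 N plus slight drag
- jaw_face (a point): middle of the jaw's black pressing face, 79 mm above the table, moves with the jaw; axes as the clamp's. The blue upright is 46 mm wide and reaches 24 mm behind this face (towards the tail), top 100 mm above the table; the cheeks beside the bar reach 66 mm behind it, top 70 mm above the table
- release (a joint): angle of the red release lever on the jaw, rad: 0 = up, pawl in the teeth (at rest it may read up to 0.14, pawl part way up a tooth); 0.24 = fully down on a firm stop. The pawl is clear of the teeth above about 0.16. Sprung up: about 2.5 N on the middle of the pad starts it, about 5 N holds it fully down; there the pad sinks about 7 mm
- release_pad (a point): middle of the red thumb pad's upper face, 82 mm behind the jaw face, 81 mm above the table with the lever up (0); moves with the lever. z axis square to the pad, y axis to the tail. Pad 30 mm wide; runs 27 mm to the front (back of the jaw's upright is 58 mm from here) and 20 mm to the tail, up to the lip. It rises 0.10 rad to the tail when up, falls 0.14 rad to the tail when fully down
- release_lip (a point): top middle of the upturned lip at the pad's tail end, 6 mm thick, 30 mm wide, standing 15 mm above the pad; fingertips pressing the pad in front of it can push the jaw along by it. y axis to the tail, z up along the lip
- panel: glued panel of three pine strips, 200 mm across the bar, 140 mm along it, 24 mm thick, lying loose on the bearers between screw and jaw; origin: centre of its underside, 58 mm above the table
- glue: white glue bottle with a yellow band and orange collar, 54 mm diameter, 130 mm tall, standing on the table beside the board; origin: centre of its underside, z along its axis
- dye_jar: dark blue jar with a blue lid, 60 mm diameter, 85 mm tall, standing on the table beside the board; origin: centre of its underside, z along its axis
- offcut: brown wooden offcut, 26 x 110 x 22 mm, lying on the board beside the bar; origin: centre of its underside, 18 mm above the table
Not all that is in view belongs to the job. What is shaped like the dye_jar but green or turquoise is not meant.

How it is judged:
By the outcome, as a careful person would: the job done as asked, in the order asked, and still so for the second after the job is handed in, with the robot touching nothing.
It also fails if it takes over 35 s, if anything falls off the work surface, if the arm or the gripper's body presses on something with over 40 N, if the wrist force passes 120 N, or if a joint passes its speed limit or range.

ROBOT

A 7-joint arm with a two-finger parallel gripper is mounted at the origin on the work surface. World frame = base frame: x ahead of the robot, y to its left, z up, the work surface at z = 0. Lengths are in m, angles in rad, forces in N, time in s.
With the tool pointing down it reaches from about 0.4 to 0.85 m from the base axis. Payload 4.5 kg.
Tool frame: the origin (TCP) lies at the very end of the fingers, on their centre line; the grasp point (between the pads) lies 19 mm behind it; z points along the fingers, x is the direction in which the jaws open and shut, and the axes are right-handed (so a half turn about z gives the same grasp; the last joint's range is limited). The gripper opens to 88 mm and grips with 3 to 60 N. Pads are 18 mm wide; open, the fingers measure 123 mm over their backs; the gripper's body (75 mm by 187 mm) begins 45 mm behind the grasp point.
Start: joints at [1.327, 0.689, -0.195, 1.565, 0.157, 0.902, -0.215], TCP at [0.171, -0.601, 0.218] pointing down, gripper open.
Joint ranges: [-3.01, 3.01], [-0.46, 2.08], [-1.47, 1.51], [0.13, 2.56], [-1, 4.14], [0.04, 2.09], [-2.66, 2.66]. Speed limits (rad/s): [2.57, 2.57, 3.14, 3.14, 3.14, 3.14, 3.14].

INTERFACE

Orientations are given as a unit quaternion [x, y, z, w].
In Python, from plant import * gives the robot as it stands.
- The arm moves only by the tool apply_moves, never from a script. Its argument "series" is a list of rows, each an object of numbers: "x", "y", "z": the shift along the tool's x, y, z in units of 80 cm (1.0 is 80 cm); "wx", "wy", "wz": the turn, a rotation vector about the tool's x, y, z in units of pi rad (1.0 is pi rad); "fingers": the opening, from -1 (shut) to 1 (fully open), so that 0 is half open. In form: [{"x": .., "y": .., "z": .., "wx": .., "wy": .., "wz": .., "fingers": ..}, ...]. A call has 1 to 8 rows; each row shifts and turns the pose as measured when the row begins, along the tool's axes as they then stand; what a row does not reach is not made up. A row lasts 1/8 s, in which the tool goes at most 62.5 mm and 10.7 degrees, less where a joint would pass 70% of its speed; a pose out of reach is approached as far as the arm can. A call with a number of a shift or a turn outside -1 to 1 is refused whole. A call with a gripper value outside its range is refused whole. The fingers move at their own pace and stop on an object; "force" is the grip in N (left out, the last holds). Time passes only in rows, so rows that do not move let the fingers close. It gives the time, the measured TCP pose, the force and the opening at its end, in the units of the state.
- get_state(): the state, without advancing time (a new reading comes with each control period).
- snapshot(name): name is "scene" or "top" or "wrist"; returns (picture, depth): 400x640x3 uint8, red, green, blue; 400x640 float32, m along the optical axis (not along the pixel's ray), 0 where there is no reading.
- camera_model(name): a dict with "camera_matrix" (3x3 intrinsics, pixels), "world_from_camera" (4x4, takes a point from camera to world coordinates). Camera axes: x right, y up, looking along -z (the intrinsics and any distortion apply to the point x, -y, -z); pixel columns grow to the right and rows downward; lengths in m; the calibration is good to about 2 mm. The wrist camera is an equidistant fisheye: a pixel r from the principal point sees the ray r / f radians off the axis. A picture is of the moment at which its call begins: read the wrist's pose just before it. camera_model takes no time and is no camera call; for the wrist camera it gives the pose at the moment of the call.
- finish_job(): hands the job in, once; it reports no verdict.
The state is a dict: "clock": time; "q": joint angles; "qd": joint speeds; "joint_torque": joint torques, N m; "tool_pos": TCP position; "eef_rot": TCP orientation; "contact_force": force on the tool from outside, world axes, zero at the start; "moment": the same for the moment, N m; "opening": opening from 0.0 (shut) to 1.0 (fully open).
Only numpy, scipy, OpenCV 4.12 (cv2) and the standard library are available. Lean on these libraries where they do the work, as an engineer would, in place of code of your own. Each camera call takes 0.05 s, during which the arm holds its last target. There are 200 camera calls.

## Working session

There is one attempt and no reset: what is moved stays moved. The work goes in short steps, Python scripts to look and compute and a tool call to move; the robot and the scene stay as the last step left them, time stands still between calls to the robot, and variables do not carry over. Pictures are saved under pics/ and viewed, about 8 in all and at most 12, crops included, and the job is handed in when it is done.

Besides the shell and the picture viewer there is one more tool, called as a command line: name --argument value ..., lists and objects as JSON in quotes. apply_moves: Moves the arm, as the interface text tells. Its arguments: {"type":"object","properties":{"series":{"type":"array","items":{"type":"object","properties":{"x":{"type":"number"},"y":{"type":"number"},"z":{"type":"number"},"wx":{"type":"number"},"wy":{"type":"number"},"wz":{"type":"number"},"fingers":{"type":"number"}}}},"force":{"type":"number"}},"required":["series"]}

```bash
mkdir -p pics; ls; python3 - <<'E'
from plant import *
import cv2,numpy as np
s=get_state();print(s)
for n in("scene","top"):
    p,d=snapshot(n);cv2.imwrite(f"pics/{n}0.png",p[:,:,::-1]);np.savez(f"pics/{n}0.npz",p=p,d=d)
    c=camera_model(n);print(n,c)
E
```

```text
pics
{'clock': 0.0, 'q': array([ 1.32679639,  0.68999505, -0.19456315,  1.5663303 ,  0.15731051,
        0.90247642, -0.21511954]), 'qd': array([ 0.00155671, -0.00066452, -0.00035617, -0.00147729,  0.00245895,
        0.00033718, -0.00079083]), 'joint_torque': array([ 6.77033440e-04, -5.27559078e+01, -1.26665846e+00, -1.53429455e+01,
       -5.26896282e-02,  6.63065643e-03,  1.23863615e-04]), 'tool_pos': array([ 0.17119506, -0.60041181,  0.21730806]), 'eef_rot': array([ 7.98230250e-01, -6.02351763e-01, -7.53854272e-04, -5.03752345e-04]), 'contact_force': array([-0.15957388, -0.20733095,  0.48711009]), 'moment': array([-0.01175649,  0.0260797 ,  0.02574848]), 'opening': 0.9985406368178392}
scene {'camera_matrix': array([[385.31520726,   0.        , 318.61698387],
       [  0.        , 385.31520726, 204.97015402],
       [  0.        ,   0.        ,   1.        ]]), 'world_from_camera': array([[-0.87123519, -0.29886567,  0.38939511,  0.95122309],
       [ 0.49077584, -0.54554559,  0.67935197,  0.49503978],
       [ 0.0093978 ,  0.78298105,  0.62197456,  0.56134458],
       [ 0.        ,  0.        ,  0.        ,  1.        ]])}
top {'camera_matrix': array([[508.44662242,   0.        , 316.07308486],
       [  0.        , 508.44662242, 186.01573455],
       [  0.        ,   0.        ,   1.        ]]), 'world_from_camera': array([[ 0.02847932,  0.99356253, -0.10964682,  0.55930607],
       [-0.99901705,  0.02456356, -0.03689935, -0.04014799],
       [-0.03396849,  0.11058991,  0.99328546,  1.09910229],
       [ 0.        ,  0.        ,  0.        ,  1.        ]])}
```

View pics/scene0.png

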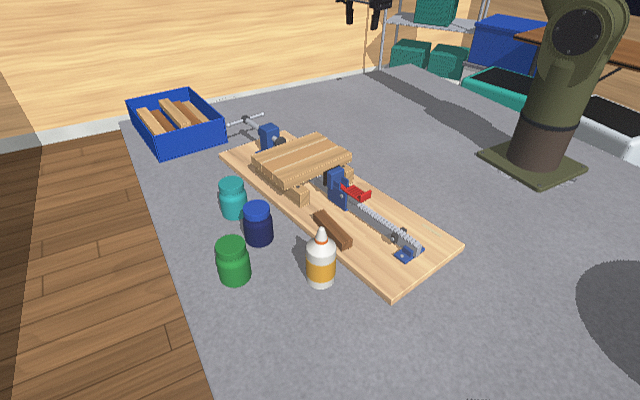

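View pics/top0.png

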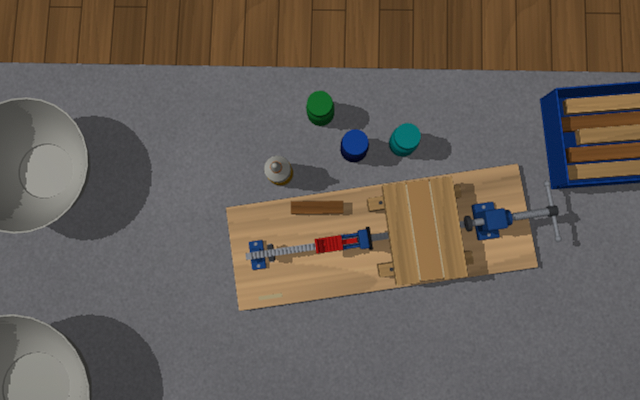

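The scene view shows one red lever at (355,192). In the top view it is at (330,244), and the jaw is at (365,238). Other blue parts, which are not the target, are the tail bracket (258,253), the screw head (490,220) and the jar lids. The tail points left in the top view, so the jaw opens towards world +y. The next step is to measure.

```bash
cat > h.py <<'E'
import cv2,numpy as np
from plant import *
def load(f): z=np.load(f);return z['p'],z['d']
def onplane(n,uv,z,c=None):
    c=c or camera_model(n);K=c["camera_matrix"];T=c["world_from_camera"]
    uv=np.atleast_2d(uv).astype(float)
    r=np.c_[(uv[:,0]-K[0,2])/K[0,0],-(uv[:,1]-K[1,2])/K[1,1],-np.ones(len(uv))]@T[:3,:3].T
    o=T[:3,3];return o+r*((z-o[2])/r[:,2])[:,None]
def fromdepth(n,uv,d):
    c=camera_model(n);K=c["camera_matrix"];T=c["world_from_camera"]
    uv=np.atleast_2d(uv);D=d[uv[:,1],uv[:,0]]
    P=np.c_[(uv[:,0]-K[0,2])/K[0,0]*D,-(uv[:,1]-K[1,2])/K[1,1]*D,-D]
    return P[D>0]@T[:3,:3].T+T[:3,3]
def mask(p,lo,hi):
    return cv2.inRange(cv2.cvtColor(p,cv2.COLOR_RGB2HSV),lo,hi)
def red(p): return mask(p,(0,150,70),(6,255,255))|mask(p,(174,150,70),(180,255,255))
E
python3 - <<'E'
from h import *
np.set_printoptions(precision=4,suppress=True)
for n in("top","scene"):
    p,d=load(f"pics/{n}0.npz")
    m=red(p);k,l,st,ce=cv2.connectedComponentsWithStats(m);print(n,[(list(a),b.round(1)) for a,b in zip(st[1:],ce[1:]) if a[4]>15])
    i=1+np.argmax(st[1:,4]);v,u=np.where(l==i);P=fromdepth(n,np.c_[u,v],d);print('red',np.median(P,0),np.percentile(P,[2,98],axis=0))
p,d=load("pics/top0.npz")
# board from depth heights
v,u=np.mgrid[0:400,0:640];uv=np.c_[u.ravel(),v.ravel()];
P=np.zeros((256000,3));ok=d.ravel()>0;P[ok]=fromdepth("top",uv,d)
P[~ok]=9;X=P.reshape(400,640,3)
b=((X[...,2]>.010)&(X[...,2]<.2)&(v>150)&(u>215)&(u<545)).astype(np.uint8)
b[:195,:300]=0
b=cv2.morphologyEx(b,cv2.MORPH_OPEN,np.ones((15,15)))
cs=cv2.findContours(b,0,2)[0];c=max(cs,key=cv2.contourArea);r=cv2.minAreaRect(c);print(r)
B=onplane("top",cv2.boxPoints(r),.018);print(B,np.linalg.norm(np.diff(B,axis=0),axis=1))
# bar teeth: points z 0.05-0.06 left of red
bar=(abs(X[...,2]-.054)<.012)&(u>245)&(u<318)&(v>225)&(v<270)
Q=X[bar];print(len(Q),cv2.fitLine(Q[:,:2].astype(np.float32),cv2.DIST_HUBER,0,.01,.01).ravel())
cv2.imwrite("pics/crop1.png",cv2.resize(p[190:290,220:400,::-1],None,fx=4,fy=4,interpolation=cv2.INTER_CUBIC))
E
```

```text
top [([np.int32(315), np.int32(235), np.int32(43), np.int32(18), np.int32(465)], array([331.7, 243.4]))]
red [ 0.559  -0.0352  0.0787] [[ 0.542  -0.0831  0.0535]
 [ 0.5726 -0.0058  0.094 ]]
scene [([np.int32(341), np.int32(184), np.int32(30), np.int32(18), np.int32(268)], array([356.5, 192.6]))]
red [ 0.5626 -0.0272  0.0802] [[ 0.5413 -0.074   0.0695]
 [ 0.5754 -0.0019  0.0944]]
((380.1243896484375, 237.4105224609375), (105.18373107910156, 300.8253173828125), 81.49129486083984)
[[ 0.6271  0.197   0.018 ]
 [ 0.7382 -0.4338  0.018 ]
 [ 0.5208 -0.4622  0.018 ]
 [ 0.41    0.1536  0.018 ]] [0.6405 0.2193 0.6257]
565 [ 0.1707 -0.9853  0.5376  0.0715]
```

View pics/crop1.png

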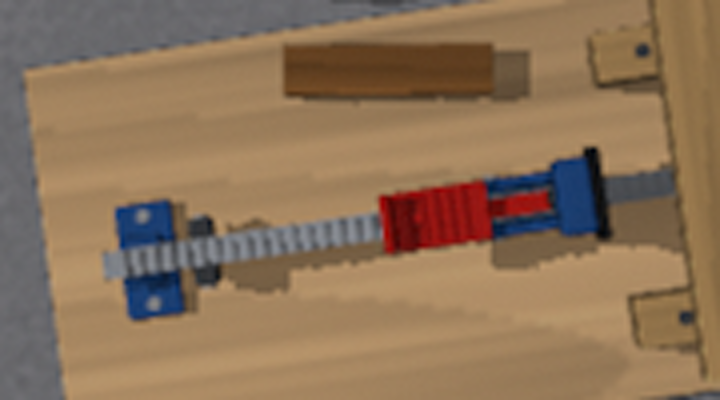

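The crop confirms the target: red pad with its lip at about crop x 382–425 and pad at 425–488. The jaw's black face is at crop (597,192). The dark lugs are at (205,251) and the tail bracket at (147,258).

```bash
python3 - <<'E'
from h import *
np.set_printoptions(precision=4,suppress=True)
f=lambda x,y:(220+x/4-.375,190+y/4-.375)
pt=lambda x,y,z:onplane("top",f(x,y),z)[0]
lug=(pt(208,221,.054)+pt(205,280,.054))/2;face=pt(601,192,.100)
print('lug',lug,'face',face)
y=np.array([-.1707,.9853]);x=np.array([y[1],-y[0]])
q=np.array([.5376,.0715])
# board centre: from rect
B=np.array([[.6271,.197],[.7382,-.4338],[.5208,-.4622],[.41,.1536]]);print('board lateral vs bar',(B-q)@x,(B-q)@y)
o=lug[:2]-.223*y; o=o+x*((q-o)@x); print('origin',o)
T=lambda p:np.r_[(p[:2]-o)@x,(p[:2]-o)@y,p[2]]
print('face c',T(face))
for nm,a in dict(lipL=(384,222,.096),lipR=(424,220,.09),padfront=(488,212,.078),bartail=(104,265,.056)).items(): print(nm,T(pt(*a)))
for n in("top","scene"):
    p,d=load(f"pics/{n}0.npz");v,u=np.where(red(p)>0);P=fromdepth(n,np.c_[u,v],d);C=np.array([T(a) for a in P])
    C=C[C[:,2]>.074];print(n,'red med',np.median(C,0),np.percentile(C,[3,97],axis=0))
    m=mask(p,(100,120,40),(125,255,255));v,u=np.where(m>0);P=fromdepth(n,np.c_[u,v],d);C=np.array([T(a) for a in P])
    C=C[(abs(C[:,0])<.05)&(C[:,1]>-.05)&(C[:,1]<.13)&(C[:,2]>.08)];print(n,'blue upright',np.percentile(C,[3,50,97],axis=0))
E
```

```text
lug [0.5361 0.0865 0.054 ] face [ 0.571  -0.1108  0.1   ]
board lateral vs bar [ 0.1096  0.1114 -0.1077 -0.1117] [ 0.1084 -0.5321 -0.523   0.1027]
origin [ 0.5731 -0.1334]
face c [0.0018 0.0226 0.1   ]
lipL [0.0025 0.1295 0.096 ]
lipR [0.0007 0.1101 0.09  ]
padfront [0.     0.0781 0.078 ]
bartail [0.0013 0.2758 0.056 ]
top red med [0.0012 0.104  0.0793] [[-0.0121  0.0786  0.0754]
 [ 0.0144  0.129   0.0938]]
top blue upright [[-0.0145  0.0268  0.0822]
 [ 0.0019  0.0373  0.0996]
 [ 0.0178  0.0596  0.1034]]
scene red med [0.0073 0.1087 0.0804] [[-0.0089  0.0811  0.077 ]
 [ 0.018   0.1312  0.0941]]
scene blue upright [[-0.0117  0.0297  0.0819]
 [ 0.0068  0.0426  0.0948]
 [ 0.0216  0.0606  0.1027]]
```

```bash
cat > plan.py <<'E'
import sys
from h import *
from scipy.spatial.transform import Rotation as R
def st():
    s=get_state();print('t',round(s['clock'],2),'p',s['tool_pos'].round(4),'F',s['contact_force'].round(1),'op',round(s['opening'],3));return s
Y=np.array([-.1707,.9853,0]);X=np.array([.9853,.1707,0]);O=np.array([.5731,-.1334,0])
Rt=np.c_[X,-Y,[0,0,-1]]
def plan(c,n):  # c: clamp-frame target
    s=st();p=s['tool_pos'];R0=R.from_quat(s['eef_rot']);t=O+X*c[0]+Y*c[1]+np.r_[0,0,c[2]]
    w=(R0.inv()*R.from_matrix(Rt)).as_rotvec();print('rotvec/pi',(w/np.pi).round(3),'dist',np.linalg.norm(t-p).round(3), 'clamp p',[((p-O)@X).round(4),((p-O)@Y).round(4)])
    for i in range(n):
        Ri=R0*R.from_rotvec(w*i/n);print((Ri.inv().apply((t-p)/n)/.8).round(4),(w/n/np.pi).round(4))
if __name__=="__main__": plan([float(a) for a in sys.argv[1:4]],int(sys.argv[4]))
E
python3 plan.py .001 .110 .15 13
```

```text
t 0.1 p [ 0.1712 -0.6005  0.2174] F [-0.1  0.1 -0.7] op 1.002
rotvec/pi [-0.     0.    -0.466] dist 0.695 clamp p [np.float64(-0.4757), np.float64(-0.3916)]
[-0.0431 -0.0507  0.0065] [-0.      0.     -0.0359]
[-0.0371 -0.0552  0.0065] [-0.      0.     -0.0359]
[-0.0307 -0.059   0.0065] [-0.      0.     -0.0359]
[-0.0238 -0.0621  0.0065] [-0.      0.     -0.0359]
[-0.0167 -0.0644  0.0065] [-0.      0.     -0.0359]
[-0.0094 -0.0659  0.0065] [-0.      0.     -0.0359]
[-0.0019 -0.0665  0.0065] [-0.      0.     -0.0359]
[ 0.0056 -0.0663  0.0065] [-0.      0.     -0.0359]
[ 0.013  -0.0653  0.0065] [-0.      0.     -0.0359]
[ 0.0203 -0.0634  0.0065] [-0.      0.     -0.0359]
[ 0.0273 -0.0607  0.0065] [-0.      0.     -0.0359]
[ 0.0339 -0.0573  0.0065] [-0.      0.     -0.0359]
[ 0.0401 -0.0531  0.0065] [-0.      0.     -0.0359]
```

apply_moves --series '[{"x": -0.043,"y": -0.051,"wz": -0.036,"fingers": -1},{"x": -0.037,"y": -0.055,"wz": -0.036,"fingers": -1},{"x": -0.031,"y": -0.059,"wz": -0.036,"fingers": -1},{"x": -0.024,"y": -0.062,"wz": -0.036,"fingers": -1},{"x": -0.017,"y": -0.064,"wz": -0.036,"fingers": -1},{"x": -0.009,"y": -0.066,"wz": -0.036,"fingers": -1},{"x": -0.002,"y": -0.067,"wz": -0.036,"fingers": -1},{"x": 0.006,"y": -0.066,"wz": -0.036,"fingers": -1}]' --force 20

```text
schema error: expected keys x, y, z, wx, wy, wz, fingers
```

```bash
python3 plan.py .001 .110 .15 7
```

```text
t 0.1 p [ 0.1712 -0.6005  0.2174] F [-0.1  0.1 -0.7] op 1.002
rotvec/pi [-0.     0.    -0.466] dist 0.695 clamp p [np.float64(-0.4757), np.float64(-0.3916)]
[-0.08   -0.0942  0.0122] [-0.      0.0001 -0.0666]
[-0.0587 -0.1087  0.0121] [-0.      0.0001 -0.0666]
[-0.0349 -0.1186  0.0121] [-0.      0.0001 -0.0666]
[-0.0095 -0.1232  0.0121] [-0.      0.0001 -0.0666]
[ 0.0163 -0.1225  0.0121] [-0.      0.0001 -0.0666]
[ 0.0414 -0.1164  0.012 ] [-0.      0.0001 -0.0666]
[ 0.0647 -0.1053  0.012 ] [-0.      0.0001 -0.0666]
```

All keys are required in each row.

apply_moves --series '[{"x": -0.043,"y": -0.051,"z": 0,"wx": 0,"wy": 0,"wz": -0.036,"fingers": -1},{"x": -0.037,"y": -0.055,"z": 0,"wx": 0,"wy": 0,"wz": -0.036,"fingers": -1},{"x": -0.031,"y": -0.059,"z": 0,"wx": 0,"wy": 0,"wz": -0.036,"fingers": -1},{"x": -0.024,"y": -0.062,"z": 0,"wx": 0,"wy": 0,"wz": -0.036,"fingers": -1},{"x": -0.017,"y": -0.064,"z": 0,"wx": 0,"wy": 0,"wz": -0.036,"fingers": -1},{"x": -0.009,"y": -0.066,"z": 0,"wx": 0,"wy": 0,"wz": -0.036,"fingers": -1},{"x": -0.002,"y": -0.067,"z": 0,"wx": 0,"wy": 0,"wz": -0.036,"fingers": -1},{"x": 0.006,"y": -0.066,"z": 0,"wx": 0,"wy": 0,"wz": -0.036,"fingers": -1}]' --force 20

```text
clock: 1.1
tool_pos: [0.4065, -0.237, 0.2147]
eef_rot: [0.983, -0.183, -0.002, -0.0]
contact_force: [1.6, -0.7, 0.8]
opening: 0.114
```

```bash
python3 plan.py .001 .110 .15 7
```

```text
t 1.1 p [ 0.4065 -0.237   0.2147] F [ 1.6 -0.7  0.8] op 0.114
rotvec/pi [-0.     0.001 -0.172] dist 0.267 clamp p [np.float64(-0.1818), np.float64(-0.0736)]
[ 0.0112 -0.0449  0.0115] [-0.      0.0001 -0.0246]
[ 0.0146 -0.0439  0.0115] [-0.      0.0001 -0.0246]
[ 0.0179 -0.0427  0.0115] [-0.      0.0001 -0.0246]
[ 0.0212 -0.0412  0.0115] [-0.      0.0001 -0.0246]
[ 0.0243 -0.0394  0.0115] [-0.      0.0001 -0.0246]
[ 0.0272 -0.0374  0.0115] [-0.      0.0001 -0.0246]
[ 0.03   -0.0352  0.0115] [-0.      0.0001 -0.0246]
```

apply_moves --series '[{"x": 0.011,"y": -0.045,"z": 0.011,"wx": 0,"wy": 0,"wz": -0.025,"fingers": -1},{"x": 0.015,"y": -0.044,"z": 0.011,"wx": 0,"wy": 0,"wz": -0.025,"fingers": -1},{"x": 0.018,"y": -0.043,"z": 0.011,"wx": 0,"wy": 0,"wz": -0.025,"fingers": -1},{"x": 0.021,"y": -0.041,"z": 0.011,"wx": 0,"wy": 0,"wz": -0.025,"fingers": -1},{"x": 0.024,"y": -0.039,"z": 0.011,"wx": 0,"wy": 0,"wz": -0.025,"fingers": -1},{"x": 0.027,"y": -0.037,"z": 0.011,"wx": 0,"wy": 0,"wz": -0.025,"fingers": -1},{"x": 0.03,"y": -0.035,"z": 0.011,"wx": 0,"wy": 0,"wz": -0.025,"fingers": -1},{"x": 0,"y": 0,"z": 0,"wx": 0,"wy": 0,"wz": 0,"fingers": -1}]'

```text
clock: 2.1
tool_pos: [0.557, -0.0112, 0.1494]
eef_rot: [0.995, 0.103, -0.002, -0.002]
contact_force: [0.1, -0.7, -0.1]
opening: 0.004
```

```bash
python3 plan.py .001 .110 .11 3; python3 - <<'E'
from h import *
p,d=snapshot("wrist");cv2.imwrite("pics/w1.png",p[:,:,::-1]);np.savez("pics/w1.npz",p=p,d=d)
c=camera_model("wrist");print(c)
E
```

```text
t 2.1 p [ 0.557  -0.0112  0.1494] F [ 0.1 -0.7 -0.1] op 0.004
rotvec/pi [-0.001  0.001  0.011] dist 0.042 clamp p [np.float64(0.005), np.float64(0.1231)]
[-0.0018  0.0055  0.0164] [-0.0004  0.0004  0.0038]
[-0.0017  0.0055  0.0164] [-0.0004  0.0004  0.0038]
[-0.0017  0.0055  0.0164] [-0.0004  0.0004  0.0038]
{'camera_matrix': array([[309.70691629,   0.        , 320.43508487],
       [  0.        , 309.70691629, 203.70763285],
       [  0.        ,   0.        ,   1.        ]]), 'world_from_camera': array([[ 0.97944661, -0.19424996, -0.0543257 ,  0.54094988],
       [ 0.20164468,  0.93646957,  0.28699159,  0.06064774],
       [-0.00487374, -0.29204742,  0.95639142,  0.31577283],
       [ 0.        ,  0.        ,  0.        ,  1.        ]])}
```

View pics/w1.png

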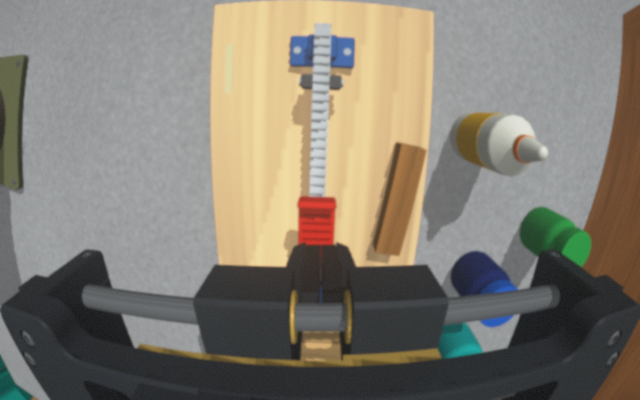

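The wrist view shows the red pad at (317,222) with its lip's tail edge at about row 198, and the closed fingers at (322,265) just in front of it. Casting the lip and bar rays to refine the position.

```bash
python3 - <<'E'
from plan import *
np.set_printoptions(precision=4,suppress=True)
c=camera_model("wrist");K=c["camera_matrix"];T=c["world_from_camera"]
def ray(u,v,z):
    x,y=(u-K[0,2])/K[0,0],(v-K[1,2])/K[1,1];r=np.hypot(x,y);k=np.sin(r)/r if r else 1
    w=T[:3,:3]@np.array([x*k,-y*k,-np.cos(r)]);P=T[:3,3]+w*(z-T[2,3])/w[2];q=P-O;return np.array([q@X,q@Y,z])
p,_=load("pics/w1.npz");m=red(p);k,l,s,ce=cv2.connectedComponentsWithStats(m);a=s[1+np.argmax(s[1:,4])];print(a)
u0,v0=a[0]-.5,a[1]-.5;print('lip top back',ray(u0,v0,.095),ray(u0+a[2],v0,.095))
for r in range(196,250,3): cs=np.where(m[r]>0)[0]; print(r,p[r,317],cs.min() if len(cs) else 0,cs.max() if len(cs) else 0)
for q in [(323,24,.056),(319,150,.056),(321,82,.054)]: print(q,ray(*q))
E
```

```text
[ 298  197   38   49 1647]
lip top back [-0.0147  0.1343  0.095 ] [0.0135 0.1352 0.095 ]
196 [172 134 133] 0 0
199 [170  57  47] 300 333
202 [202  59  50] 299 334
205 [222  66  55] 298 335
208 [176  57  48] 300 334
211 [153  57  47] 300 334
214 [130  53  42] 300 333
217 [169  56  46] 299 333
220 [211  58  48] 299 333
223 [171  52  41] 299 333
226 [212  59  49] 299 333
229 [202  59  47] 299 333
232 [179  50  43] 299 333
235 [210  55  45] 299 333
238 [178  53  41] 299 332
241 [199  51  40] 299 332
244 [154  54  45] 306 332
247 [63 54 46] 0 0
(323, 24, 0.056) [-0.0001  0.2725  0.056 ]
(319, 150, 0.056) [-0.      0.1645  0.056 ]
(321, 82, 0.054) [-0.0002  0.222   0.054 ]
```

apply_moves --series '[{"x": -0.006,"y": 0.018,"z": 0,"wx": 0,"wy": 0,"wz": 0.01,"fingers": -1},{"x": 0,"y": 0,"z": 0.0,"wx": 0,"wy": 0,"wz": 0,"fingers": -1},{"x": 0,"y": 0,"z": 0.03,"wx": 0,"wy": 0,"wz": 0,"fingers": -1},{"x": 0,"y": 0,"z": 0.02,"wx": 0,"wy": 0,"wz": 0,"fingers": -1},{"x": 0,"y": 0,"z": 0,"wx": 0,"wy": 0,"wz": 0,"fingers": -1}]'

```text
clock: 2.78
tool_pos: [0.552, -0.0369, 0.1091]
eef_rot: [0.997, 0.08, -0.003, 0.002]
contact_force: [0.8, -0.5, 1.0]
opening: 0.004
```

```bash
python3 plan.py 0 .111 .085 2
```

```text
t 2.77 p [ 0.552  -0.0369  0.1091] F [ 0.8 -0.5  1. ] op 0.004
rotvec/pi [ 0.001  0.002 -0.004] dist 0.027 clamp p [np.float64(-0.0043), np.float64(0.0987)]
[ 0.0027 -0.0078  0.015 ] [ 0.0004  0.0011 -0.0018]
[ 0.0027 -0.0077  0.0151] [ 0.0004  0.0011 -0.0018]
```

apply_moves --series '[{"x": 0.002,"y": -0.004,"z": 0,"wx": 0,"wy": 0.001,"wz": -0.002,"fingers": -1},{"x": 0.002,"y": -0.004,"z": 0.004,"wx": 0,"wy": 0.001,"wz": -0.001,"fingers": -1},{"x": 0,"y": 0,"z": 0,"wx": 0,"wy": 0,"wz": 0,"fingers": -1}]'

```text
clock: 3.15
tool_pos: [0.5552, -0.0292, 0.1071]
eef_rot: [0.996, 0.085, 0.001, 0.001]
contact_force: [-0.1, -1.0, 0.4]
opening: 0.003
```

```bash
python3 plan.py 0 .112 .085 1
```

```text
t 3.15 p [ 0.5552 -0.0292  0.1071] F [-0.1 -1.   0.4] op 0.003
rotvec/pi [ 0.001 -0.001 -0.   ] dist 0.023 clamp p [np.float64(0.0002), np.float64(0.1057)]
[-0.0003 -0.0079  0.0276] [ 0.0007 -0.0007 -0.0004]
```

apply_moves --series '[{"x": 0,"y": -0.003,"z": 0.008,"wx": 0,"wy": 0,"wz": 0,"fingers": -1},{"x": 0,"y": -0.003,"z": 0.008,"wx": 0,"wy": 0,"wz": 0,"fingers": -1},{"x": 0,"y": 0,"z": 0.008,"wx": 0,"wy": 0,"wz": 0,"fingers": -1},{"x": 0,"y": 0,"z": 0.0,"wx": 0,"wy": 0,"wz": 0,"fingers": -1}]'

```text
clock: 3.65
tool_pos: [0.5544, -0.024, 0.0866]
eef_rot: [0.996, 0.085, 0.001, 0.001]
contact_force: [-0.3, -0.2, -0.8]
opening: 0.002
```

```bash
python3 plan.py 0 .112 .075 1
```

```text
t 3.65 p [ 0.5544 -0.024   0.0866] F [-0.3 -0.2 -0.8] op 0.002
rotvec/pi [ 0.001 -0.001 -0.   ] dist 0.012 clamp p [np.float64(0.0003), np.float64(0.111)]
[-0.0004 -0.0013  0.0145] [ 0.0008 -0.0007 -0.0003]
```

Now pressing.

apply_moves --series '[{"x": 0,"y": 0,"z": 0.006,"wx": 0,"wy": 0,"wz": 0,"fingers": -1},{"x": 0,"y": 0,"z": 0.006,"wx": 0,"wy": 0,"wz": 0,"fingers": -1},{"x": 0,"y": 0,"z": 0.006,"wx": 0,"wy": 0,"wz": 0,"fingers": -1}]'

```text
clock: 4.03
tool_pos: [0.5548, -0.0242, 0.0715]
eef_rot: [0.996, 0.085, 0.002, 0.001]
contact_force: [0.1, 0.4, 0.1]
opening: 0.002
```

```bash
python3 plan.py 0 .112 .072 1
```

```text
t 4.03 p [ 0.5548 -0.0242  0.0715] F [0.1 0.4 0.1] op 0.002
rotvec/pi [ 0.001 -0.001 -0.   ] dist 0.001 clamp p [np.float64(0.0007), np.float64(0.1107)]
[-0.0008 -0.0016 -0.0006] [ 0.0008 -0.0009 -0.0004]
```

Force is still near zero at a height where contact was expected, so I'll look.

```bash
python3 - <<'E'
from h import *
p,d=snapshot("wrist");q,d2=snapshot("scene")
np.savez("pics/s2.npz",p=q,d=d2)
a=cv2.resize(p[180:300,240:400,::-1],(800,600)[:2] and (640,480),interpolation=cv2.INTER_CUBIC)[:300]
b=cv2.resize(q[140:240,290:450,::-1],(480,300),interpolation=cv2.INTER_CUBIC)
cv2.imwrite("pics/c2.png",np.vstack([a,cv2.copyMakeBorder(b,0,0,0,160,0)]))
s=get_state();print(s['contact_force'],s['tool_pos'],s['moment'])
E
```

```text
[ 0.02257185 -0.35617512  0.19911476] [ 0.55438753 -0.02420677  0.07127499] [-0.03361151 -0.09445938  0.00158182]
```

View pics/c2.png

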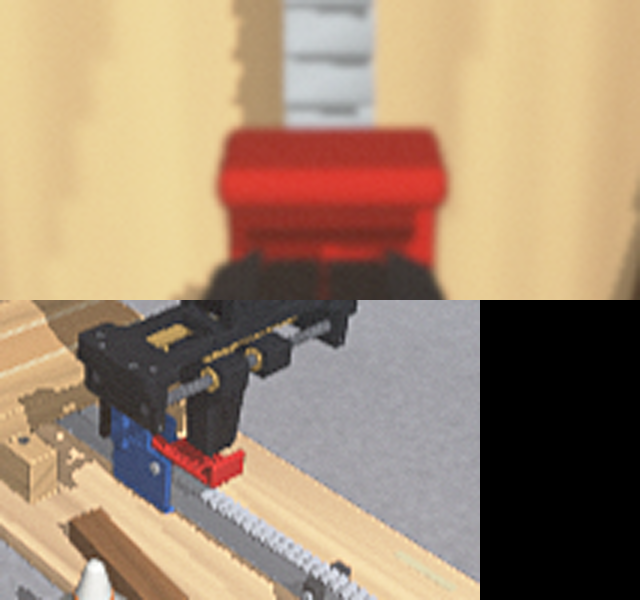

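The fingers sit over the pad, in front of the lip, and the lip is at crop (330,180). They seem to be just touching. I'll continue down gently.

apply_moves --series '[{"x": 0,"y": 0,"z": 0.004,"wx": 0,"wy": 0,"wz": 0,"fingers": -1},{"x": 0,"y": 0,"z": 0.004,"wx": 0,"wy": 0,"wz": 0,"fingers": -1}]'

```text
clock: 4.38
tool_pos: [0.5547, -0.0242, 0.0648]
eef_rot: [0.996, 0.085, 0.001, 0.001]
contact_force: [-0.5, 0.2, -0.6]
opening: 0.003
```

```bash
python3 - <<'E'
from plan import *
np.set_printoptions(precision=4,suppress=True)
s=st();print(s['joint_torque'].round(2),s['qd'].round(3))
q,d2=snapshot("scene");np.savez("pics/s3.npz",p=q,d=d2)
T=lambda P:np.c_[(P-O)@X,(P-O)@Y,P[:,2]]
for f in("scene0","s2","s3"):
    p,d=load(f"pics/{f}.npz");v,u=np.where(red(p)>0);C=T(fromdepth("scene",np.c_[u,v],d));print(f,len(C),np.percentile(C,[3,50,97],axis=0).tolist())
    g=p.max(2)<75;g[:140]=0;g[240:]=0;g[:,:290]=0;g[:,450:]=0
    v,u=np.where(g);C=T(fromdepth("scene",np.c_[u,v],d));C=C[(abs(C[:,0])<.03)&(abs(C[:,1]-.11)<.03)&(C[:,2]>.055)]
    if len(C):print('  dark',len(C),np.percentile(C,[2,50],axis=0).tolist(),C[C[:,2].argsort()[:6]])
cv2.imwrite("pics/c3.png",cv2.resize(q[150:220,310:410,::-1],(800,560),interpolation=cv2.INTER_CUBIC))
E
```

```text
t 4.38 p [ 0.5547 -0.0242  0.0648] F [-0.5  0.2 -0.6] op 0.003
[  0.11 -51.65  -4.02  -8.07  -0.06   0.04   0.03] [-0.021  0.039  0.037  0.01   0.031 -0.058 -0.028]
scene0 266 [[-0.009079407355565876, 0.060110220662733874, 0.07058580010910562], [0.006574947226442158, 0.10625549405954089, 0.08024020593571013], [0.017984938140392297, 0.13113924055194878, 0.09406075216642237]]
s2 233 [[-0.008831422051894626, 0.06263059530162465, 0.0696505332325865], [0.008282710016427176, 0.11086013827835645, 0.08015905548332719], [0.017992650821038732, 0.13116927212883592, 0.09409336433118096]]
  dark 817 [[-0.024577162660734377, 0.09353230673245037, 0.09804484897258037], [0.012518074433777457, 0.11949892085910035, 0.18243722859737016]] [[-0.0021  0.0996  0.0804]
 [-0.0021  0.1163  0.0925]
 [ 0.0041  0.1195  0.0946]
 [-0.0055  0.1184  0.0947]
 [ 0.0098  0.1195  0.0947]
 [-0.0069  0.1199  0.095 ]]
s3 196 [[-0.008752945485508316, 0.06583296389289085, 0.07000686071911602], [0.01016768998972398, 0.11777627754730685, 0.08019344654335503], [0.01791531778017508, 0.1311361088242941, 0.09457708575716074]]
  dark 895 [[-0.025205515889373427, 0.09322421013206393, 0.09265520615020525], [0.012245283178450722, 0.11949409602120052, 0.18660663204319106]] [[-0.0015  0.1123  0.0802]
 [ 0.0011  0.1173  0.0869]
 [-0.004   0.1179  0.0875]
 [ 0.0078  0.1181  0.0879]
 [ 0.0004  0.1163  0.0886]
 [-0.001   0.1178  0.0888]]
```

View pics/c3.png

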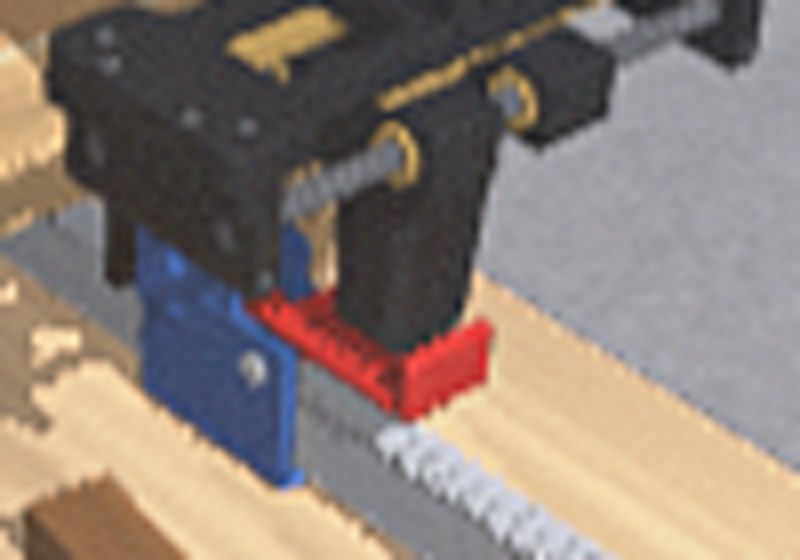

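The fingertips visibly end at about z 0.086 while the reported TCP is 0.065, so the real tip is about 20 mm above the reported TCP, and the lever hasn't moved. From here I go by force and vision: contact should come near TCP 0.060, and fully down near 0.052.

apply_moves --series '[{"x": 0,"y": 0,"z": 0.004,"wx": 0,"wy": 0,"wz": 0,"fingers": -1},{"x": 0,"y": 0,"z": 0.004,"wx": 0,"wy": 0,"wz": 0,"fingers": -1}]'

```text
clock: 4.68
tool_pos: [0.5547, -0.0241, 0.0578]
eef_rot: [0.996, 0.085, 0.001, 0.001]
contact_force: [-1.2, 1.8, 6.2]
opening: 0.003
```

apply_moves --series '[{"x": 0,"y": 0,"z": 0.006,"wx": 0,"wy": 0,"wz": 0,"fingers": -1},{"x": 0,"y": 0,"z": 0.006,"wx": 0,"wy": 0,"wz": 0,"fingers": -1}]'

```text
clock: 4.92
tool_pos: [0.5551, -0.0239, 0.0523]
eef_rot: [0.996, 0.085, 0.002, 0.002]
contact_force: [-13.4, -1.4, 63.5]
opening: 0.005
```

apply_moves --series '[{"x": 0,"y": 0,"z": 0.006,"wx": 0,"wy": 0,"wz": 0,"fingers": -1}]'

```text
clock: 5.05
tool_pos: [0.5552, -0.0245, 0.0525]
eef_rot: [0.996, 0.085, 0.003, 0.004]
contact_force: [-13.8, -0.8, 56.1]
opening: 0.001
```

On the firm stop with too much force; I'll ease to about 20 N and push towards the tail.

apply_moves --series '[{"x": 0,"y": -0.004,"z": 0.002,"wx": 0,"wy": 0,"wz": 0,"fingers": -1},{"x": 0,"y": -0.008,"z": 0.002,"wx": 0,"wy": 0,"wz": 0,"fingers": -1},{"x": 0,"y": -0.008,"z": 0.002,"wx": 0,"wy": 0,"wz": 0,"fingers": -1}]'

```text
clock: 5.42
tool_pos: [0.5529, -0.0127, 0.0537]
eef_rot: [0.996, 0.083, 0.005, 0.009]
contact_force: [-2.9, -2.1, 15.6]
opening: 0.007
```

```bash
python3 plan.py 0 .238 .052 1
```

```text
t 5.42 p [ 0.5529 -0.0127  0.0537] F [-2.9 -2.1 15.6] op 0.007
rotvec/pi [ 0.006 -0.003 -0.001] dist 0.116 clamp p [np.float64(0.0007), np.float64(0.1224)]
[-0.0016 -0.1445 -0.0005] [ 0.0058 -0.0027 -0.0015]
```

apply_moves --series '[{"x": 0,"y": -0.01,"z": 0.002,"wx": 0.001,"wy": 0,"wz": 0,"fingers": -1},{"x": 0,"y": -0.01,"z": 0.002,"wx": 0.001,"wy": 0,"wz": 0,"fingers": -1},{"x": 0,"y": -0.01,"z": 0.002,"wx": 0.001,"wy": 0,"wz": 0,"fingers": -1},{"x": 0,"y": -0.01,"z": 0.002,"wx": 0.001,"wy": 0,"wz": 0,"fingers": -1}]'

```text
clock: 5.92
tool_pos: [0.5482, 0.0145, 0.0536]
eef_rot: [0.997, 0.082, 0.006, 0.008]
contact_force: [-3.7, -2.0, 19.1]
opening: 0.003
```

```bash
python3 plan.py 0 .238 .052 1; python3 - <<'E'
from plan import *
p,d=snapshot("scene");v,u=np.where(red(p)>0);P=fromdepth("scene",np.c_[u,v],d);C=np.c_[(P-O)@X,(P-O)@Y,P[:,2]];print(len(C),np.percentile(C,[3,50,97],axis=0).round(4).tolist())
E
```

```text
t 5.92 p [0.5482 0.0145 0.0536] F [-3.7 -2.  19.1] op 0.003
rotvec/pi [ 0.005 -0.004 -0.003] dist 0.088 clamp p [np.float64(0.0008), np.float64(0.1499)]
[-1.800e-03 -1.101e-01  1.000e-04] [ 0.0053 -0.0035 -0.0025]
158 [[-0.0076, 0.1212, 0.0693], [0.0122, 0.1651, 0.077], [0.0179, 0.1714, 0.0876]]
```

The lip's tail edge has moved from 0.131 to 0.171, so the jaw is sliding with the lever down. Continuing.

apply_moves --series '[{"x": 0,"y": -0.011,"z": 0.002,"wx": 0.001,"wy": -0.001,"wz": 0,"fingers": -1},{"x": 0,"y": -0.011,"z": 0.002,"wx": 0.001,"wy": -0.001,"wz": 0,"fingers": -1},{"x": 0,"y": -0.011,"z": 0.002,"wx": 0.001,"wy": -0.001,"wz": -0.001,"fingers": -1},{"x": 0,"y": -0.011,"z": 0.002,"wx": 0.001,"wy": 0,"wz": -0.001,"fingers": -1},{"x": 0,"y": -0.011,"z": 0.002,"wx": 0.001,"wy": 0,"wz": 0,"fingers": -1},{"x": 0,"y": -0.011,"z": 0.002,"wx": 0.001,"wy": 0,"wz": 0,"fingers": -1},{"x": 0,"y": -0.011,"z": 0.002,"wx": 0.001,"wy": 0,"wz": 0,"fingers": -1},{"x": 0,"y": -0.011,"z": 0.002,"wx": 0.001,"wy": 0,"wz": 0,"fingers": -1}]'

```text
clock: 6.98
tool_pos: [0.5369, 0.078, 0.0536]
eef_rot: [0.997, 0.083, 0.004, 0.005]
contact_force: [-4.5, -1.7, 19.4]
opening: 0.005
```

```bash
python3 plan.py 0 .239 .052 1
```

```text
t 6.97 p [0.5369 0.078  0.0536] F [-4.5 -1.7 19.4] op 0.005
rotvec/pi [ 0.003 -0.002 -0.002] dist 0.025 clamp p [np.float64(0.0004), np.float64(0.2144)]
[-0.0007 -0.0307  0.0017] [ 0.0032 -0.002  -0.002 ]
```

apply_moves --series '[{"x": 0,"y": -0.009,"z": 0.002,"wx": 0.001,"wy": 0,"wz": 0,"fingers": -1},{"x": 0,"y": -0.008,"z": 0.002,"wx": 0.001,"wy": 0,"wz": 0,"fingers": -1},{"x": 0,"y": -0.008,"z": 0.002,"wx": 0,"wy": 0,"wz": 0,"fingers": -1}]'

```text
clock: 7.35
tool_pos: [0.5337, 0.096, 0.0536]
eef_rot: [0.997, 0.082, 0.005, 0.004]
contact_force: [-3.5, -2.1, 18.0]
opening: 0.006
```

apply_moves --series '[{"x": 0,"y": -0.006,"z": 0.002,"wx": 0,"wy": 0,"wz": 0,"fingers": -1},{"x": 0,"y": -0.006,"z": 0.002,"wx": 0,"wy": 0,"wz": 0,"fingers": -1}]'

```text
clock: 7.6
tool_pos: [0.5323, 0.1045, 0.0536]
eef_rot: [0.997, 0.082, 0.006, 0.006]
contact_force: [-2.8, -2.0, 18.3]
opening: 0.002
```

```bash
python3 plan.py 0 .239 .052 1
```

```text
t 7.6 p [0.5323 0.1045 0.0536] F [-2.8 -2.  18.3] op 0.002
rotvec/pi [ 0.004 -0.003 -0.002] dist 0.003 clamp p [np.float64(0.0004), np.float64(0.2414)]
[-0.0005  0.0029  0.002 ] [ 0.0042 -0.0033 -0.0025]
```

Still sliding freely; continuing until the along-bar force jumps.

apply_moves --series '[{"x": 0,"y": -0.005,"z": 0.002,"wx": 0,"wy": 0,"wz": 0,"fingers": -1},{"x": 0,"y": -0.005,"z": 0.002,"wx": 0,"wy": 0,"wz": 0,"fingers": -1}]'

```text
clock: 7.85
tool_pos: [0.5316, 0.1082, 0.0535]
eef_rot: [0.997, 0.081, 0.007, 0.01]
contact_force: [-0.8, -9.5, 17.6]
opening: 0.007
```

apply_moves --series '[{"x": 0,"y": -0.005,"z": 0.002,"wx": 0,"wy": 0,"wz": 0,"fingers": -1},{"x": 0,"y": -0.005,"z": 0.002,"wx": 0,"wy": 0,"wz": 0,"fingers": -1}]'

```text
clock: 8.1
tool_pos: [0.5318, 0.1078, 0.0534]
eef_rot: [0.997, 0.078, 0.007, 0.017]
contact_force: [-1.8, -6.7, 18.9]
opening: 0.002
```

```bash
python3 plan.py 0 .245 .052 1
```

```text
t 8.1 p [0.5318 0.1078 0.0534] F [-1.8 -6.7 18.9] op 0.002
rotvec/pi [ 0.011 -0.004 -0.005] dist 0.001 clamp p [np.float64(0.0004), np.float64(0.2447)]
[-0.0006 -0.0004  0.0017] [ 0.0111 -0.0037 -0.0051]
```

It has stopped against the lugs: the along-bar force rose from 2 N to 7–9 N and there was no further travel at clamp y 0.2447. Lifting straight up.

apply_moves --series '[{"x": 0,"y": -0.002,"z": -0.003,"wx": 0,"wy": 0,"wz": 0,"fingers": -1},{"x": 0,"y": -0.001,"z": -0.006,"wx": 0,"wy": 0,"wz": 0,"fingers": -1},{"x": 0,"y": 0,"z": -0.008,"wx": 0,"wy": 0,"wz": 0,"fingers": -1},{"x": 0,"y": 0,"z": -0.015,"wx": 0,"wy": 0,"wz": 0,"fingers": -1},{"x": 0,"y": 0,"z": -0.04,"wx": 0,"wy": 0,"wz": 0,"fingers": -1},{"x": 0,"y": 0,"z": -0.05,"wx": 0,"wy": 0,"wz": 0,"fingers": -1},{"x": 0,"y": 0,"z": -0.05,"wx": 0,"wy": 0,"wz": 0,"fingers": -1},{"x": 0,"y": 0,"z": 0,"wx": 0,"wy": 0,"wz": 0,"fingers": -1}]'

```text
clock: 9.1
tool_pos: [0.5288, 0.1177, 0.1978]
eef_rot: [0.997, 0.079, 0.008, 0.015]
contact_force: [0.4, 0.7, -0.1]
opening: 0.005
```

apply_moves --series '[{"x": -0.06,"y": 0,"z": -0.01,"wx": 0,"wy": 0,"wz": 0,"fingers": -1},{"x": -0.06,"y": 0,"z": 0,"wx": 0,"wy": 0,"wz": 0,"fingers": -1},{"x": -0.04,"y": 0,"z": 0,"wx": 0,"wy": 0,"wz": 0,"fingers": -1},{"x": 0,"y": 0,"z": 0,"wx": 0,"wy": 0,"wz": 0,"fingers": -1},{"x": 0,"y": 0,"z": 0,"wx": 0,"wy": 0,"wz": 0,"fingers": -1}]'

```text
clock: 9.72
tool_pos: [0.3981, 0.1002, 0.2034]
eef_rot: [0.997, 0.081, 0.008, 0.013]
contact_force: [0.4, 0.1, -0.5]
opening: 0.005
```

```bash
python3 - <<'E'
from plan import *
st()
for n in("top","scene"):
    p,d=snapshot(n);v,u=np.where(red(p)>0);P=fromdepth(n,np.c_[u,v],d);C=np.c_[(P-O)@X,(P-O)@Y,P[:,2]];C=C[C[:,2]>.06];print(n,len(C),np.percentile(C,[3,50,97],axis=0).round(4).tolist())
    m=mask(p,(100,120,40),(125,255,255));v,u=np.where(m>0);P=fromdepth(n,np.c_[u,v],d);C=np.c_[(P-O)@X,(P-O)@Y,P[:,2]];C=C[(abs(C[:,0])<.05)&(C[:,1]>-.05)&(C[:,1]<.21)&(C[:,2]>.08)];print(n,'blue',np.percentile(C,[3,97],axis=0).round(4).tolist() if len(C) else 0)
    z,_=load(f"pics/{n}0.npz")
    if n=="top":cv2.imwrite("pics/end.png",np.vstack([cv2.resize(p[190:290,220:400,::-1],(540,300)),cv2.resize(p[60:310,200:580,::-1],(450,296))[:, :450].copy() if 0 else cv2.resize(p[80:310,200:614,::-1],(540,300))]))
    else: cv2.imwrite("pics/end2.png",p[:,:,::-1])
E
```

```text
t 9.72 p [0.3981 0.1002 0.2034] F [ 0.4  0.1 -0.5] op 0.005
top 445 [[-0.0126, 0.1867, 0.0676], [0.0006, 0.23, 0.0807], [0.0138, 0.2583, 0.0975]]
top blue [[-0.0149, 0.1586, 0.0827], [0.0171, 0.1915, 0.104]]
scene 327 [[-0.0092, 0.1949, 0.0702], [0.0063, 0.2356, 0.0817], [0.0177, 0.2613, 0.0976]]
scene blue [[-0.0121, 0.1608, 0.0817], [0.0209, 0.1925, 0.1023]]
```

View pics/end.png

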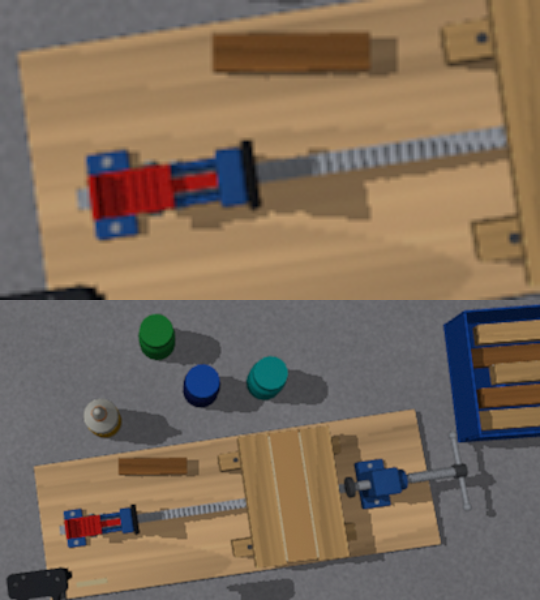

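View pics/end2.png

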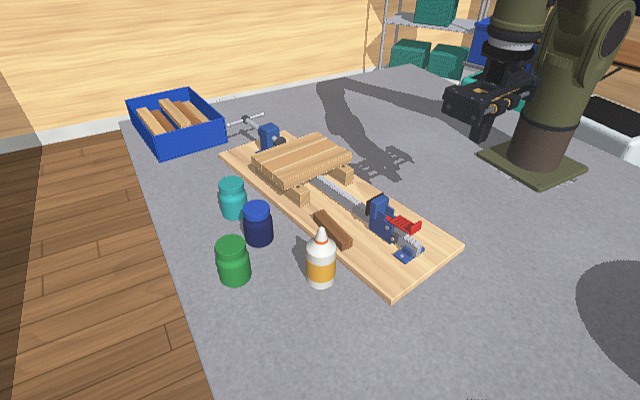

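Both views agree. The upright moved about 132 mm to the lugs. The lever is up (lip top 0.0975, against 0.094 at the start) and the panel, bottle, jar and offcut look unmoved. Handing in.

```bash
python3 -c "
from plant import *
print(finish_job())"
```

```text
the job is handed in; nothing more can be done
None
```

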